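Angle a wooden strip past the bench dog into the planing jig

ROBOT

A 6-joint arm with a two-finger parallel gripper is mounted at the origin on the work surface; the furniture and walls round the work are solid. World frame = base frame: x ahead of the robot, y to its left, z up, the work surface at z = 0. Lengths are in m, angles in rad, forces in N, time in s.
With the tool pointing down it reaches from about 0.375 to 0.975 m from the base axis. Payload 3.8 kg.
Tool frame: the origin (TCP) lies midway between the tips of the shut fingers; the grasp point (between the pads) lies 19 mm behind it; x points along the fingers, y is the direction in which the jaws open and shut, and the axes are right-handed (so a half turn about x gives the same grasp; the last joint's range is limited). The gripper opens to 88 mm and grips with 3 to 60 N. Pads are 18 mm wide; open, the fingers measure 123 mm over their backs; the gripper's body (75 mm by 187 mm) begins 45 mm behind the grasp point.
Start: joints at [1.278, 0.264, 1.604, -0, 1.274, -0.037], TCP at [0.171, 0.653, 0.201] pointing down, gripper open.
Joint ranges: [-2.63, 2.63], [-0.94, 2.18], [0.31, 2.57], [-1.31, 4.45], [0, 2.66], [-2.55, 2.55]. Speed limits (rad/s): [2.57, 2.57, 3.14, 3.14, 3.14, 3.14].

INTERFACE

Orientations are given as a rotation vector (axis times angle).
In Python, from plant import robot gives the robot as it stands. Calls block until the motion is done:
- robot.goto(position, orientation): joint-space move of the TCP to a pose.
- robot.move_l(position, attitude=None, feed=0.15): straight line of the TCP; attitude=None keeps the orientation; feed is the mean speed in m/s.
- robot.move_j(angles): joint-space move.
- robot.release() and robot.grasp(grip_force=None): open the fingers fully, or close them until they stop; grip_force is the grip in N (None keeps the last).
- robot.pause(seconds).
- robot.solve_ik(position, orientation): joint angles nearest the present ones, or None.
- robot.get_state(): the state.
- robot.get_image(name): name is "side" or "top" or "wrist"; returns a dict with "image" (480x640x3 uint8, blue, green, red), "range_z" (480x640 float32, m along the optical axis (not along the pixel's ray), 0 where there is no reading), "fx", "fy", "cx", "cy" (pixels), "rvec" (rotation vector, rad) and "tvec" (3), from world to camera coordinates, as OpenCV has them; the wrist camera has in their place "hand_eye" (4x4, takes a point from camera to tool coordinates, whose origin is the TCP and whose axes are the tool frame's). Camera axes: x right, y down, z forward; pixel columns grow to the right and rows downward; lengths in m; the calibration is good to about 2 mm. A picture is of the moment at which its call begins: read the wrist's pose just before it.
A pose or a line that the arm cannot do raises robot.IKError and nothing moves.
- robot.close_job(): hands the job in, once; it reports no verdict.
Trained networks look in a picture, given as the dict that the camera call returned (one of the last four; its "shot" number tells which), for a name from the list of things; names that differ only in an ending like _2 or _b are one class to them, and where a whole thing is asked for, a point or a joint stands for the part that bears it (a point fixed in the world has none). Each returns a list of dicts, best first, with "p" (0 to 1); they miss things now and then, are a little off and sometimes report something else, mostly with a low value. They report only what shows in the picture. A call takes as long as a camera call.
- robot.boxes_of(picture, name): "uv" ([column, row] in pixels, amid what is visible of it).
- robot.masks_of(picture, name): "region" (480x640 bool, what is visible of it) and "uv" ([column, row] in pixels, amid what is visible of it).
- robot.pinpoint(picture, name): "uv" ([column, row] in pixels: a listed point, or the origin of a listed thing).
The state is a dict: "t": time; "joint_positions": joint angles; "dq": joint speeds; "joint_efforts": joint torques, N m; "tcp_pos": TCP position; "eef_rot": TCP orientation; "ft_force": force on the tool from outside, world axes, zero at the start; "moment": the same for the moment, N m; "finger_gap": finger opening in m.
Only numpy, scipy, OpenCV 4.12 (cv2) and the standard library are available. Lean on these libraries where they do the work, as an engineer would, in place of code of your own. Each camera call takes 0.05 s, during which the arm holds its last target.

TASK

Without gripping or lifting it, push the loose wooden strip with the fingertips into the planing jig: first push its left end in through the opening, past the inner side of the round steel post, while the right end is still out in front, then push the right end in too. Finish with the strip inside the jig, lying behind the post and flush along its whole length against the back fence, and take the hand away from it. Leave everything else on the bench undisturbed.

Things in the scene. Friction and masses are not known exactly. Their poses are not given: they have to be found in the camera images.
- jig: fixed plywood U, 28 mm tall, open towards the robot, no floor. Origin: middle of the back fence's inner face, at bench height; +x into the fence (away from the robot), +y left along it, z up. Fence face: plane x = 0, y = -155 to +155 mm. Cheeks 22 mm thick at both ends reach out to x = -70 mm, so the bay is 310 mm wide and 70 mm deep. Yaw up to 0.22 rad either way
- post: bench dog: fixed round steel post, 22 mm across, 45 mm tall, in the left part of the jig's mouth (jig frame: x = -75, y = +75 to +95 mm). Origin: its axis at bench height. 64 mm free between it and the fence; the opening from it to the right cheek is shorter than the strip
- strip: loose pale wooden strip, 26 mm wide (its x), 240 mm long (its y), 24 mm tall, 0.14 to 0.25 kg, flat on the bench before the jig, roughly along the fence (within 0.22 rad), its left end starting to the right of the post. Origin: centre of its underside; y points to its left end. A push of 1 to 3 N slides it
- strip_left (a point): centre of the strip's left end face, 12 mm above the bench when it lies flat; 13 mm from either long side
- strip_right (a point): centre of the strip's right end face, 12 mm above the bench when it lies flat; 13 mm from either long side
- dapping_block: small black iron forming block, 45 x 60 x 42 mm tall, at the left front of the work; a bystander, leave it where it is. Origin: centre of its underside
- pad_stack: short stack of tan round pads, 35 mm across, 23 mm tall, at the right of the work; a bystander, leave it where it is. Origin: centre of its underside
- oil_bottle: small white oil bottle with red needle spout, 33 mm across, 105 mm tall, behind the jig; a bystander, leave it where it is. Origin: centre of its underside
- red_pliers: red-handled pliers lying flat, 67 x 151 x 13 mm, at the right of the work; a bystander, leave it where it is. Origin: centre of its underside
- steel_rule: plain steel rule lying flat, 22 x 200 x 8 mm, behind the jig on the left; a bystander, leave it where it is. Origin: centre of its underside
- screwdriver: yellow-handled screwdriver lying flat, 22 x 150 x 21 mm, behind the jig on the right; a bystander, leave it where it is. Origin: centre of its underside

How it is judged:
By the outcome, as a careful person would: the job done as asked, in the order asked, and still so for the second after the job is handed in, with the robot touching nothing.
It also fails if it takes over 61 s, if anything falls off the work surface, if the arm or the gripper's body presses on something with over 40 N, if the wrist force passes 120 N, or if a joint passes its speed limit or range.

## Working session

There is one attempt and no reset: what is moved stays moved. The work goes in short steps, each a Python script; the robot and the scene stay as the last script left them, time stands still between calls to the robot, and variables do not carry over. Pictures are saved under pics/ and viewed, and the job is handed in when it is done.

```bash
ls; mkdir -p pics
python3 - <<'E'
from plant import robot
import cv2
s=robot.get_state();print(s)
for n in ["top","side"]:
    p=robot.get_image(n);cv2.imwrite(f"pics/{n}0.png",p["image"]);print(n,p["fx"],p["rvec"],p["tvec"],p["shot"])
    for k in ["jig","post","strip","strip_left","strip_right"]:
        print(k,[(r["uv"],round(r["p"],2)) for r in robot.pinpoint(p,k)[:3]])
print(robot.get_state()["t"])
E
```

```text
pics
{'t': 0.0, 'joint_positions': array([ 1.27810849e+00,  2.64769959e-01,  1.60533649e+00,  1.74715516e-05,
        1.27369863e+00, -3.69158995e-02]), 'dq': array([ 0.00046313,  0.00020037, -0.00020057,  0.00031515, -0.00086461,
       -0.00060826]), 'joint_efforts': array([ 1.79442457e-03, -5.02112639e+01, -3.56868517e+01,  7.29653682e-02,
        2.99446844e-02, -1.89427806e-04]), 'tcp_pos': array([0.17055087, 0.65229288, 0.19919703]), 'eef_rot': array([ 0.19908244,  1.56183337, -0.20251415]), 'ft_force': array([-0.29079765,  0.06811757,  0.23407639]), 'moment': array([-0.01211628,  0.03425109, -0.00142011]), 'finger_gap': 0.08811471891739153}
top 486.7429460349468 [ 2.14170281 -2.13378894  0.18775687] [-0.07583243  0.63800564  1.0066131 ] 1
jig [([252.1, 227.7], 0.73), ([391.0, 184.1], 0.5)]
post [([213.3, 258.4], 0.69)]
strip [([283.6, 292.0], 0.72)]
strip_left [([226.3, 288.2], 0.98)]
strip_right [([335.9, 294.5], 0.94)]
side 475.1424792193125 [ 0.02644495 -2.79544688  1.36629384] [0.62091232 0.08403193 0.9255755 ] 2
jig [([278.3, 307.4], 0.56)]
post [([320.4, 338.8], 0.66)]
strip [([353.5, 277.5], 0.58)]
strip_left [([350.8, 317.7], 0.93)]
strip_right [([353.7, 235.8], 0.57)]
0.6
```

View pics/top0.png

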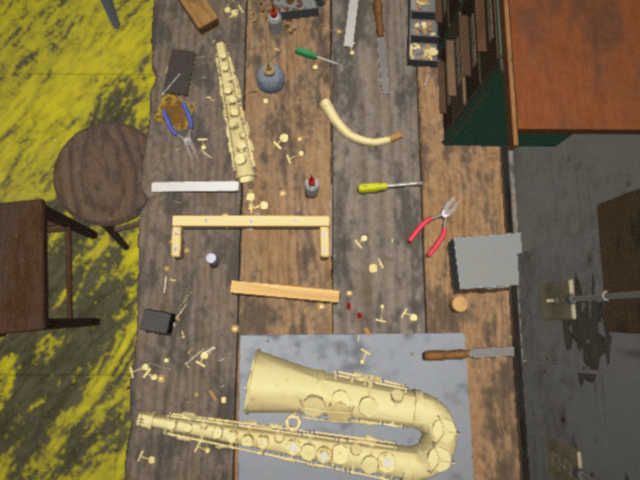

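View pics/side0.png

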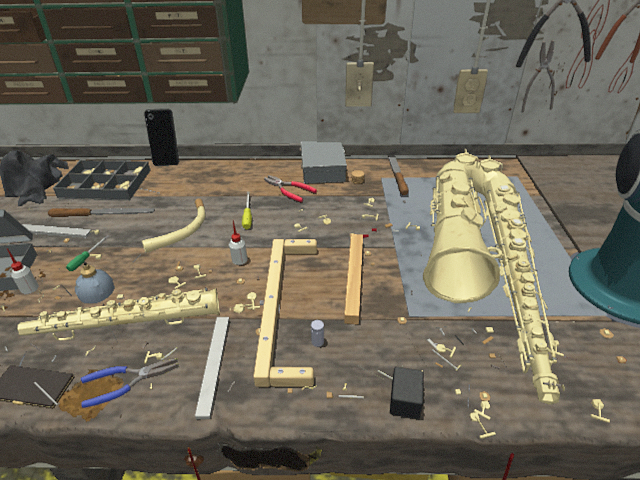

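```bash
cat > h.py <<'E'
from plant import robot
import cv2, numpy as np
from scipy.spatial.transform import Rotation as R
def cam(p):
    Rm=cv2.Rodrigues(np.array(p["rvec"],float))[0]; return Rm,np.array(p["tvec"],float).ravel()
def ray(p,uv,z):
    Rm,t=cam(p); uv=np.atleast_2d(uv)
    d=np.c_[(uv[:,0]-p["cx"])/p["fx"],(uv[:,1]-p["cy"])/p["fy"],np.ones(len(uv))]@Rm
    c=-Rm.T@t
    return c+d*((z-c[2])/d[:,2])[:,None]
def cloud(p,mask=None):
    Rm,t=cam(p); Z=p["range_z"]; m=Z>0
    if mask is not None: m&=mask
    v,u=np.nonzero(m); z=Z[v,u]
    P=np.c_[(u-p["cx"])/p["fx"]*z,(v-p["cy"])/p["fy"]*z,z]
    return (P-t)@Rm, np.c_[u,v]
def mask(p,n):
    r=robot.masks_of(p,n); return r[0] if r else None
def down(yaw):
    # tool x down; tool y (jaw) along world dir at angle yaw from +y
    x=np.array([0,0,-1.]);y=np.array([-np.sin(yaw),np.cos(yaw),0]);z=np.cross(x,y)
    return R.from_matrix(np.c_[x,y,z]).as_rotvec()
E
python3 - <<'E'
from h import *
p=robot.get_image("top")
for n in ["jig","strip","post","dapping_block","pad_stack","oil_bottle","steel_rule","screwdriver","red_pliers"]:
    m=mask(p,n)
    if m is None: print(n,None);continue
    P,uv=cloud(p,m["region"]); 
    print(n,round(m["p"],2),len(P),m["uv"],"med",np.median(P,0).round(4),"z pct",np.percentile(P[:,2],[5,50,95]).round(4))
    h={"jig":.028,"strip":.024,"post":.045}.get(n)
    if h:
        top=np.abs(P[:,2]-h)<.008
        Q=P[top][:,:2]; r=cv2.minAreaRect((Q*1000).astype(np.float32)); print("  rect",r,len(Q)); print(np.array(cv2.boxPoints(r)).round(1).tolist(), Q.mean(0))
    if n in("jig","strip","post"): cv2.imwrite(f"pics/m_{n}.png",(m["region"]*255).astype(np.uint8)); np.save(n,m["region"])
for k,z in [("strip_left",.012),("strip_right",.012),("post",0),("jig",0),("strip",0)]:
    print(k,[(ray(p,r["uv"],z).round(4).tolist(),r["p"]) for r in robot.pinpoint(p,k)[:1]])
# scene height map around the work
P,uv=cloud(p)
sel=(P[:,0]>.25)&(P[:,0]<.62)&(np.abs(P[:,1]-.13)<.5)
print("sax max z near x<.42", P[(P[:,0]<.42)&(P[:,0]>.2)&(abs(P[:,1])<.35)][:,2].max())
print(robot.get_state()["t"])
E
```

```text
jig 0.65 2632 [248.6, 224.0] med [0.6819 0.0686 0.0262] z pct [0.0074 0.0262 0.0301]
  rect ((654.3416137695312, 65.11712646484375), (94.47976684570312, 353.41741943359375), 0.07179146260023117) 2303
[[606.9000244140625, 241.8000030517578], [607.2999877929688, -111.69999694824219], [701.7999877929688, -111.5], [701.4000244140625, 241.89999389648438]] [0.67623676 0.06434739]
strip 0.73 1266 [280.4, 290.1] med [ 0.5319 -0.0053  0.023 ] z pct [0.0188 0.023  0.0261]
  rect ((531.9873657226562, -11.730598449707031), (236.3939208984375, 26.248680114746094), 85.01447296142578) 1228
[[508.6000061035156, -128.3000030517578], [534.7999877929688, -130.60000610351562], [555.2999877929688, 104.9000015258789], [529.2000122070312, 107.19999694824219]] [ 0.53191278 -0.00938342]
post 0.48 118 [213.7, 257.5] med [0.5998 0.1448 0.0419] z pct [0.0004 0.0419 0.0466]
  rect ((601.6665649414062, 147.24139404296875), (18.01194190979004, 18.12071418762207), 88.03429412841797) 69
[[592.2999877929688, 138.60000610351562], [610.4000244140625, 137.89999389648438], [611.0, 155.89999389648438], [592.9000244140625,
[... 167 characters left out ...]
302.5] med [ 0.5071 -0.3971  0.0214] z pct [0.0105 0.0214 0.0246]
oil_bottle 0.47 238 [311.5, 185.2] med [ 0.7643 -0.0723  0.0489] z pct [0.0076 0.0489 0.0697]
steel_rule 0.96 934 [193.0, 188.3] med [0.7734 0.2031 0.0071] z pct [-0.0008  0.0071  0.0109]
screwdriver 0.86 329 [378.1, 185.6] med [ 0.774  -0.2196  0.0159] z pct [0.0009 0.0159 0.0219]
red_pliers 0.77 459 [443.3, 223.7] med [ 0.687  -0.3723  0.0094] z pct [0.0019 0.0094 0.0139]
strip_left [([[0.5319, 0.1163, 0.012]], 0.74)]
strip_right [([[0.5286, -0.132, 0.012]], 0.83)]
post [([[0.6049, 0.1481, 0.0]], 0.41)]
jig [([[0.6747, 0.0625, 0.0]], 0.89)]
strip [([[0.5231, -0.012, 0.0]], 0.66)]
sax max z near x<.42 0.13563187128727217
1.35
```

```bash
cat >> h.py <<'E'
def strip_pose(p):
    m=mask(p,"strip"); P,uv=cloud(p,m["region"])
    Q=P[np.abs(P[:,2]-.024)<.006][:,:2]
    c,wh,a=cv2.minAreaRect((Q*1000).astype(np.float32)); b=cv2.boxPoints((c,wh,a))
    e=[b[1]-b[0],b[2]-b[1]]; e=max(e,key=np.linalg.norm); e=e*np.sign(e[1])
    return np.array(c)/1000, np.arctan2(e[0],e[1]), np.array(wh), m["p"]
E
python3 - <<'E'
from h import *
p=robot.get_image("top")
m=np.load("jig.npy"); P,uv=cloud(p,m); P=P[np.abs(P[:,2]-.028)<.008]
ys=np.arange(-.07,.2,.006); lo=[];hi=[]
for y in ys:
    q=P[np.abs(P[:,1]-y)<.003]; q=q[q[:,0]>.66]
    lo.append(q[:,0].min());hi.append(q[:,0].max())
print("inner",np.polyfit(ys,lo,1),"outer",np.polyfit(ys,hi,1), np.mean(lo),np.mean(hi))
for s in(0,1):
    q=P[(P[:,0]<.665)&((P[:,1]>.1)==s)]; print("cheek",q[:,0].min(),np.percentile(q[:,1],[2,98]))
print(strip_pose(p))
A,_=cloud(p); q=A[(A[:,0]>.2)&(A[:,0]<.6)&(abs(A[:,1])<.45)&(A[:,2]>.05)]
for x in np.arange(.2,.6,.04):
    r=q[abs(q[:,0]-x-.02)<.02]; 
    if len(r):print(round(x,2),len(r),r[:,2].max().round(3),r[:,1].min().round(2),r[:,1].max().round(2))
c=robot.get_state(); print(R.from_rotvec(c["eef_rot"]).as_matrix().round(2))
for th in(0,.35,-.087):
  for k in(0,np.pi):
    print(th,k,[None if (j:=robot.solve_ik([.51,y,.01],down(-th+k))) is None else j.round(2) for y in(-.1,.06)])
E
```

```text
inner [-0.00265047  0.67763036] outer [-0.00565573  0.70073806] 0.6774660340617179 0.700387408885478
cheek 0.6076475168827007 [-0.11133457 -0.0910678 ]
cheek 0.6083370736063387 [0.21926887 0.24077537]
(array([ 0.53179755, -0.01352431]), np.float32(0.088049464), array([239.56317139,  26.15767288]), 0.8)
0.2 4308 0.113 -0.37 0.22
0.24 3436 0.12 -0.37 0.28
0.28 3818 0.134 -0.35 0.06
0.32 3413 0.136 -0.31 0.06
0.36 1146 0.134 -0.18 0.05
0.4 48 0.1 0.02 0.04
0.52 164 0.055 -0.45 -0.39
0.56 256 0.064 -0.45 -0.29
[[-0.    0.25  0.97]
 [-0.    0.97 -0.25]
 [-1.   -0.   -0.  ]]
0 0 [array([-0.24,  0.17,  2.1 ,  0.  ,  0.87, -1.81]), array([ 0.07,  0.16,  2.11, -0.  ,  0.86, -1.5 ])]
0 3.141592653589793 [array([-0.24,  0.17,  2.1 , -0.  ,  0.87,  1.33]), array([ 0.07,  0.16,  2.11, -0.  ,  0.86,  1.64])]
0.35 0 [array([-0.24,  0.17,  2.1 , -0.  ,  0.87, -1.46]), array([ 0.07,  0.16,  2.11, -0.  ,  0.86, -1.15])]
0.35 3.141592653589793 [array([-0.24,  0.17,  2.1 , -0.  ,  0.87,  1.68]), array([ 0.07,  0.16,  2.11, -0.  ,  0.86,  1.99])]
-0.087 0 [array([-0.24,  0.17,  2.1 ,  0.  ,  0.87, -1.9 ]), array([ 0.07,  0.16,  2.11, -0.  ,  0.86, -1.59])]
-0.087 3.141592653589793 [array([-0.24,  0.17,  2.1 , -0.  ,  0.87,  1.24]), array([ 0.07,  0.16,  2.11, -0.  ,  0.86,  1.55])]
```

Run:
```python
from h import *
c=np.array([.5318,-.0135]);th=.088
def tcp(c,th,off,z,lat=0):
    n=np.array([np.cos(th),-np.sin(th)]);t=np.array([np.sin(th),np.cos(th)])
    return np.r_[c-off*n+lat*t,z]
robot.goto(tcp(c,th,.036,.20),down(-th))
robot.move_l(tcp(c,th,.036,.009),feed=.12)
s=robot.get_state();print(s["t"],s["tcp_pos"],s["ft_force"])
robot.move_l(tcp([.582,-.012],.35,.022,.009),down(-.35),feed=.06)
s=robot.get_state();print(s["t"],s["tcp_pos"],s["ft_force"])
for n in("top","side"):
    p=robot.get_image(n);cv2.imwrite(f"pics/{n}1.png",p["image"])
    if n=="top":print(strip_pose(p))
```

```text
5.8083 [ 0.49674418 -0.01038496  0.00979567] [-1.00242513  0.05145418  0.84778755]
7.05 [ 0.56086299 -0.00447773  0.00884687] [-0.96797987  0.37250824 -0.16730051]
(array([ 0.53134863, -0.01733526]), np.float32(0.0876778), array([231.77124023,  25.93603516]), 0.61)
```

View pics/top1.png

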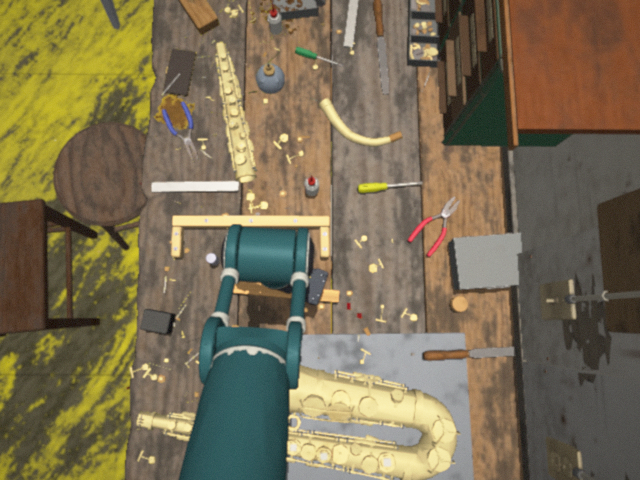

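View pics/side1.png

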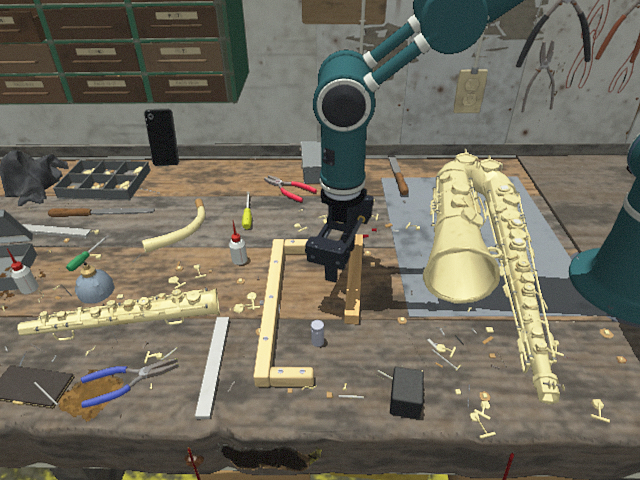

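Run:
```python
from h import *
im=cv2.imread("pics/side1.png")[180:340,260:420];cv2.imwrite("pics/side1c.png",cv2.resize(im,None,fx=4,fy=4)[:600])
p=robot.get_image("wrist");cv2.imwrite("pics/w1.png",p["image"]);print(p["hand_eye"])
s=robot.get_image("side")
P,uv=cloud(s); m=(uv[:,0]>300)&(uv[:,0]<350)&(uv[:,1]>230)&(uv[:,1]<285)
q=P[m]; q=q[(q[:,2]>.012)&(q[:,0]>.5)&(abs(q[:,1])<.1)];
for y in np.arange(-.1,.1,.015):
    r=q[abs(q[:,1]-y)<.0075]
    if len(r): print(round(y,3),len(r),r[:,2].min(),r[r[:,2].argmin()])
```

```text
[[ 5.21339282e-05 -3.22949372e-01  9.46416240e-01 -1.84238295e-01]
 [ 9.99999292e-01  1.14172965e-03  3.34511358e-04 -4.88602950e-04]
 [-1.18858172e-03  9.46415553e-01  3.22949203e-01 -8.52540550e-02]
 [ 0.00000000e+00  0.00000000e+00  0.00000000e+00  1.00000000e+00]]
-0.1 13 0.024131394552593555 [ 0.64101313 -0.09629208  0.02413139]
-0.085 30 0.012108353138530602 [ 0.6431327  -0.0875194   0.01210835]
-0.055 4 0.021260533642445522 [ 0.54311126 -0.04750643  0.02126053]
-0.04 16 0.02397911946611794 [ 0.54342276 -0.04113277  0.02397912]
-0.025 6 0.02274074676007184 [ 0.54619878 -0.01796596  0.02274075]
-0.01 11 0.021713426524085873 [ 0.54663846 -0.00422491  0.02171343]
0.005 28 0.022500902992810164 [0.54709008 0.00831152 0.0225009 ]
0.02 30 0.021584082547016593 [0.54943701 0.02158639 0.02158408]
0.035 81 0.023080798198805954 [0.54590056 0.02877025 0.0230808 ]
0.05 277 0.04854613442370096 [0.57132721 0.04811284 0.04854613]
0.065 345 0.07739055351841344 [0.57366187 0.05829586 0.07739055]
0.08 587 0.11126596679704319 [0.56758457 0.08340267 0.11126597]
0.095 155 0.11269414287344404 [0.5626047  0.08758025 0.11269414]
```

View pics/side1c.png

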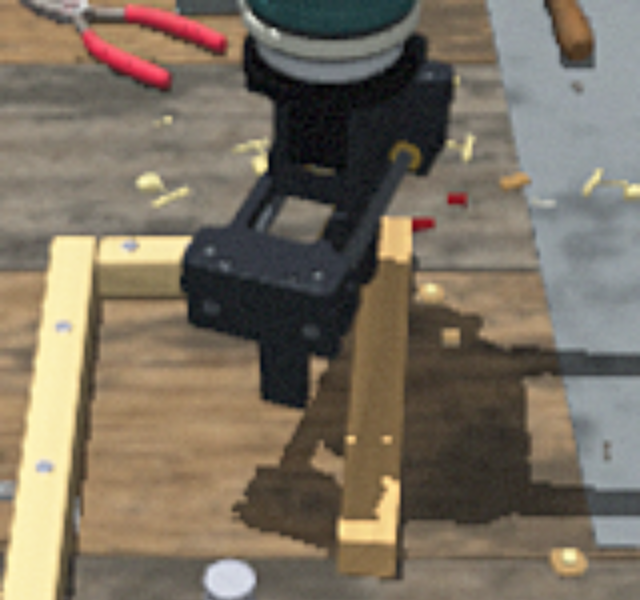

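View pics/w1.png

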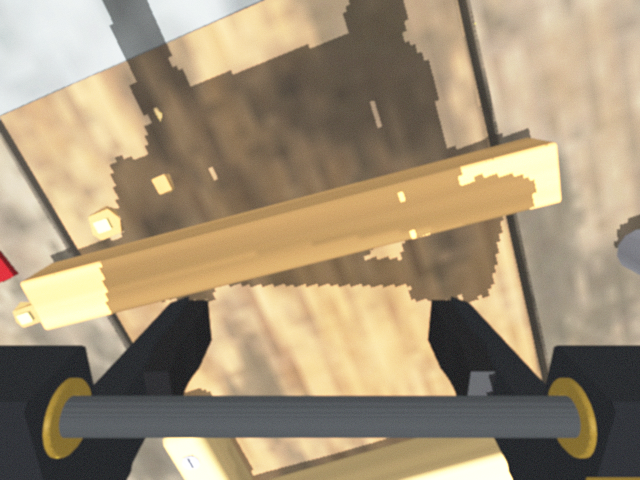

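Run:
```python
from h import *
s=robot.get_state();q=s["tcp_pos"]
robot.move_l([q[0],q[1],.12],feed=.15)
robot.grasp(10)
s=robot.get_state();print(s["t"],s["tcp_pos"],s["finger_gap"])
p=robot.get_image("wrist");cv2.imwrite("pics/w2.png",p["image"])
H=np.array(p["hand_eye"]);Z=p["range_z"];v,u=np.nonzero((Z>0)&(Z<.25));z=Z[v,u]
P=np.c_[(u-p["cx"])/p["fx"]*z,(v-p["cy"])/p["fy"]*z,z]@H[:3,:3].T+H[:3,3]
for x in np.arange(-.07,.012,.005):
    r=P[(abs(P[:,0]-x)<.0025)&(abs(P[:,1])<.08)&(abs(P[:,2])<.05)]
    if len(r): print(round(x,3),len(r),"y",r[:,1].min().round(4),r[:,1].max().round(4),"z",r[:,2].min().round(4),r[:,2].max().round(4))
p=robot.get_image("side");cv2.imwrite("pics/s2.png",cv2.resize(p["image"][100:340,220:460],None,fx=2.5,fy=2.5))
P,uv=cloud(p)
r=P[(abs(P[:,0]-.561)<.06)&(abs(P[:,1]+.004)<.06)&(P[:,2]>.06)];print("lowest",r[r[:,2].argmin()])
```

```text
9.4917 [ 0.56105239 -0.00449017  0.11997358] 0.0004895852583269776
-0.07 766 y -0.0165 0.0159 z -0.0127 -0.0089
-0.065 734 y -0.0162 0.0155 z -0.0124 -0.0049
-0.06 814 y -0.0157 0.0151 z -0.0123 0.003
-0.055 600 y -0.0152 0.0146 z -0.0125 -0.0002
-0.05 500 y -0.0147 0.0143 z -0.0123 -0.0091
-0.045 458 y -0.0145 0.0137 z -0.0123 -0.0089
-0.04 272 y -0.0125 0.0118 z -0.0121 -0.0092
lowest [0.56508292 0.0037158  0.15724473]
```

View pics/s2.png

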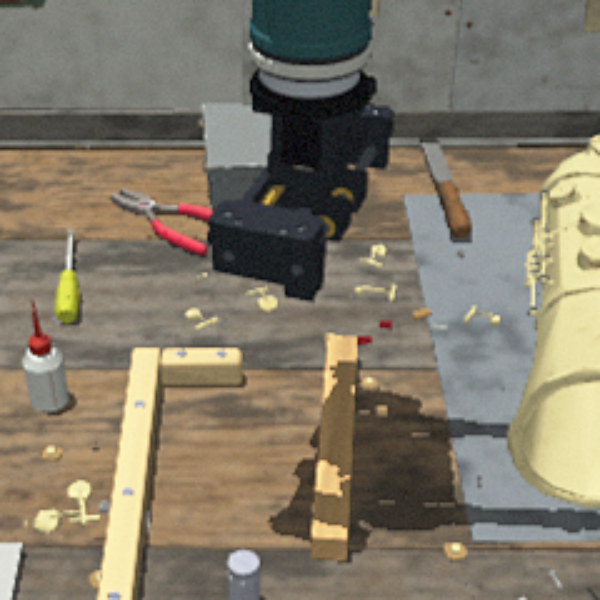

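View pics/w2.png

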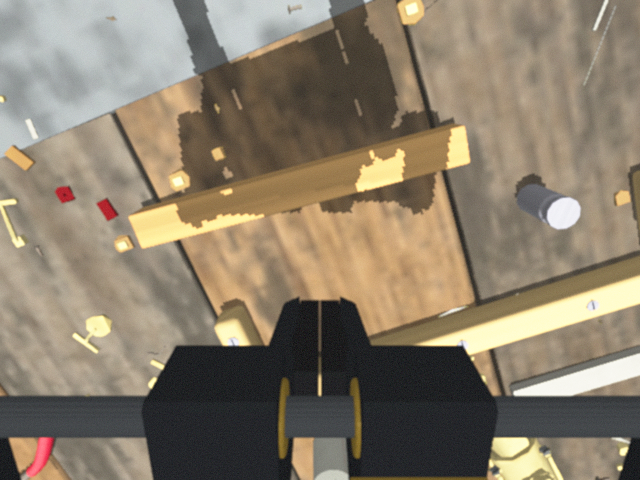

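Run:
```python
from h import *
s=robot.get_state();print(s["t"],s["tcp_pos"],R.from_rotvec(s["eef_rot"]).as_matrix().round(3).tolist())
p=robot.get_image("wrist")
H=np.array(p["hand_eye"]);Z=p["range_z"];v,u=np.nonzero((Z>0)&(Z<.3));z=Z[v,u]
P=np.c_[(u-p["cx"])/p["fx"]*z,(v-p["cy"])/p["fy"]*z,z]@H[:3,:3].T+H[:3,3]
for x in np.arange(-.14,.012,.008):
    r=P[(abs(P[:,0]-x)<.004)]
    if len(r): print(round(x,3),len(r),"y",r[:,1].min().round(4),r[:,1].max().round(4),"z",r[:,2].min().round(4),r[:,2].max().round(4))
p=robot.get_image("side");P,uv=cloud(p)
T=np.linalg.inv(np.r_[np.c_[R.from_rotvec(s["eef_rot"]).as_matrix(),s["tcp_pos"]],[[0,0,0,1]]])
Q=P@T[:3,:3].T+T[:3,3]
print("side")
for x in np.arange(-.16,.012,.008):
    r=Q[(abs(Q[:,0]-x)<.004)&(abs(Q[:,1])<.12)&(abs(Q[:,2])<.09)]
    if len(r): print(round(x,3),len(r),"y",r[:,1].min().round(4),r[:,1].max().round(4),"z",r[:,2].min().round(4),r[:,2].max().round(4))
```

```text
9.5917 [ 0.56108776 -0.00447356  0.12000053] [[-0.0, 0.343, 0.939], [-0.0, 0.939, -0.343], [-1.0, -0.0, -0.0]]
-0.132 2 y 0.0093 0.0112 z -0.0264 -0.0208
-0.124 29300 y -0.0632 0.0622 z -0.0365 -0.0117
-0.116 18775 y -0.0667 0.066 z -0.0362 -0.0028
-0.108 4163 y -0.0793 0.0786 z -0.036 0.0072
-0.1 509 y -0.0794 0.0786 z -0.0058 0.0109
-0.092 197 y -0.0093 0.0087 z -0.0132 0.01
-0.084 1871 y -0.0103 0.0096 z -0.0126 -0.0004
-0.076 972 y -0.0143 0.0143 z -0.0123 -0.0087
-0.068 1213 y -0.0166 0.0158 z -0.0125 -0.0048
-0.06 1228 y -0.0159 0.0153 z -0.0125 0.0033
-0.052 863 y -0.0151 0.0145 z -0.0124 -0.0091
-0.044 665 y -0.0145 0.0138 z -0.0123 -0.0085
-0.036 97 y -0.0096 0.0096 z -0.0121 -0.0088
side
-0.16 143 y -0.0292 0.0198 z -0.023 0.0197
-0.152 157 y -0.0368 0.0198 z -0.0228 0.0232
-0.144 1075 y -0.0941 0.0967 z -0.0341 0.0352
-0.136 339 y -0.0901 0.0966 z -0.0341 0.0355
-0.128 437 y -0.0924 0.0948 z -0.0337 0.0352
-0.12 332 y -0.0788 0.0889 z -0.0338 0.0347
-0.112 286 y -0.0822 0.0893 z -0.0338 0.0355
-0.104 147 y -0.0831 0.0893 z -0.0336 0.0347
-0.08 2 y -0.0068 -0.0063 z -0.0094 -0.0078
-0.072 11 y -0.0135 -0.0049 z -0.0099 -0.0076
-0.064 10 y -0.0144 -0.0043 z -0.01 -0.0075
-0.056 7 y -0.0108 -0.0058 z -0.0098 -0.0079
-0.048 44 y -0.0122 0.0178 z -0.01 0.0103
-0.04 24 y -0.0113 0.0152 z -0.0095 0.0104
```

```bash
cat >> h.py <<'E'
ZT=-.029
def tcp(c,th,off,lat,z=ZT):
    n=np.array([np.cos(th),-np.sin(th)]);t=np.array([np.sin(th),np.cos(th)])
    return np.r_[np.array(c)-off*n+lat*t,z]
def st(tag=""):
    s=robot.get_state();print(tag,"t",round(s["t"],2),s["tcp_pos"].round(4),"F",s["ft_force"].round(2));return s
def snap(name,cams=("top",)):
    for n in cams:
        p=robot.get_image(n)
        cv2.imwrite(f"pics/{name}_{n}.png",p["image"][140:380,120:480] if n=="top" else p["image"][180:400,200:440])
        if n=="top":
            try: print(strip_pose(p))
            except Exception as e: print("no strip",e)
            print({k:(ray(p,r[0]["uv"],.012)[0,:2].round(4).tolist(),r[0]["p"]) for k in("strip_left","strip_right") if (r:=robot.pinpoint(p,k))})
E
python3 - <<'E'
from h import *
c=np.array([.5316,-.0135]);th=.088
robot.goto(tcp(c,th,.05,.019,.03),down(-th))
robot.move_l(tcp(c,th,.05,.019,-.022),feed=.08); st("down")
p=robot.get_image("side");P,uv=cloud(p)
t=tcp(c,th,.05,.019); r=P[(abs(P[:,0]-t[0])<.015)&(abs(P[:,1]-t[1])<.025)&(P[:,2]>.006)];print("low",np.sort(r[:,2])[:8].round(4), len(r))
cv2.imwrite("pics/s3.png",cv2.resize(p["image"][180:340,260:420],None,fx=3,fy=3))
E
```

```text
down t 11.04 [ 0.4839  0.0098 -0.0218] F [-0.22  0.88 -1.29]
low [0.1024 0.1025 0.1031 0.1032 0.1033 0.1033 0.1035 0.1035] 671
```

View pics/s3.png

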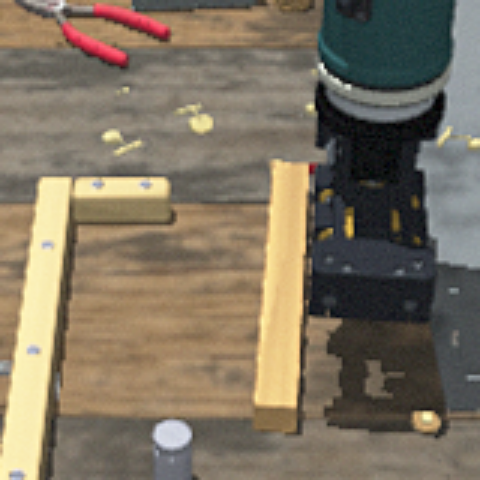

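Run:
```python
from h import *
c=np.array([.5316,-.0135]);th=.088
robot.move_l(tcp(c,th,.05,.019,-.028),feed=.04); st("low")
robot.move_l(tcp(c,th,.024,.019,-.028),feed=.08); st("near")
c1=np.array([.582,-.012]);th1=.35
for f in(.5,):
    cc=c+(c1-c)*f;tt=th+(th1-th)*f
    robot.move_l(tcp(cc,tt,.0225,.019,-.028),down(-tt),feed=.06); st(f)
snap("a",("top","side"))
```

```text
low t 11.39 [ 0.4832  0.0099 -0.0281] F [-0.12  0.11 -0.5 ]
near t 11.87 [ 0.5098  0.0075 -0.028 ] F [-0.14  0.29 -0.46]
0.5 t 12.52 [ 0.5386  0.0107 -0.0281] F [0.39 0.29 0.79]
(array([ 0.53619891, -0.10977598]), np.float32(0.22284938), array([41.38559723, 25.9151001 ]), 0.56)
{'strip_right': ([0.5388, -0.1251], 0.48)}
```

View pics/a_top.png

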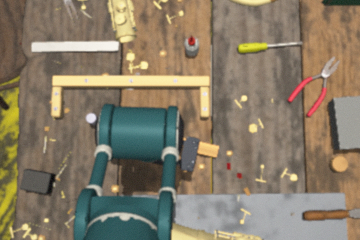

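View pics/a_side.png

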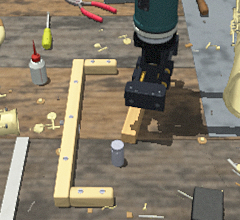

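Run:
```python
from h import *
c1=np.array([.582,-.012]);th1=.35
robot.move_l(tcp(c1,th1,.0225,.019,-.028),down(-th1),feed=.06); st("A")
# back off, raise, go over to the right end side
robot.move_l(tcp(c1,th1,.045,.019,-.028),feed=.15)
robot.move_l(tcp(c1,th1,.06,.019,.06),feed=.25)
# jaw axis perpendicular to strip: yaw = -th1+pi/2 or -pi/2
pos=tcp(c1,th1,0,-.19,.06)
for k in(-np.pi/2,np.pi/2):
    j=robot.solve_ik(pos,down(-th1+k)); print(k,None if j is None else j.round(2))
st()
```

```text
A t 13.39 [ 0.5673  0.0135 -0.0281] F [ 0.12 -0.31 -0.16]
-1.5707963267948966 [-0.4   0.16  2.    0.    0.98 -0.05]
1.5707963267948966 None
 t 14.2 [0.5334 0.0263 0.0609] F [-1.04  0.21  0.34]
```

Run:
```python
from h import *
c1=np.array([.582,-.012]);th1=.35
robot.goto(tcp(c1,th1,0,-.20,.06),down(-th1-np.pi/2)); st()
snap("b",("top","side"))
```

```text
t 15.27 [ 0.5126 -0.1992  0.0586] F [ 0.55 -0.22 -0.04]
(array([ 0.58348553, -0.0132144 ]), np.float32(0.3541065), array([239.58808899,  26.58150101]), 0.57)
{'strip_left': ([0.6255, 0.1128], 0.67), 'strip_right': ([0.5392, -0.1222], 0.85)}
```

View pics/b_top.png

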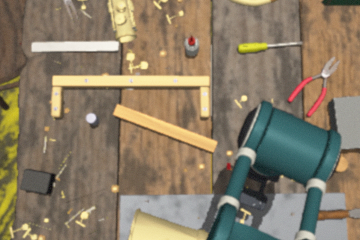

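View pics/b_side.png

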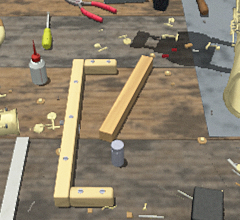

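Run:
```python
from h import *
c=np.array([.5835,-.0132]);th=.354;o=down(-th-np.pi/2)
robot.move_l(tcp(c,th,0,-.150,.03),o,feed=.15)
robot.move_l(tcp(c,th,0,-.150,-.028),feed=.1);st("down")
robot.move_l(tcp(c,th,0,-.131,-.028),feed=.08)
robot.move_l(tcp(c,th,0,-.131+.042,-.028),feed=.05);st("mid")
snap("c",("top","side"))
```

```text
down t 16.78 [ 0.5318 -0.1542 -0.0278] F [0.72 0.54 0.72]
mid t 18.17 [ 0.5525 -0.0963 -0.0282] F [ 0.12 -0.47  0.37]
(array([0.61061249, 0.06039419]), np.float32(0.3546162), array([165.27615356,  26.21647453]), 0.85)
{'strip_left': ([0.6347, 0.1496], 0.57)}
```

View pics/c_top.png

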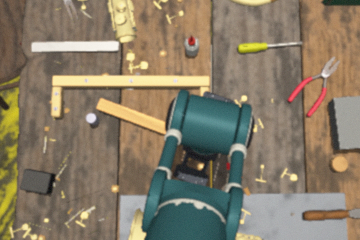

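View pics/c_side.png

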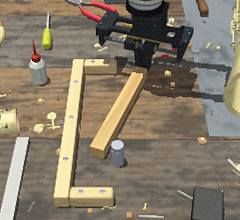

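Run:
```python
from h import *
c=np.array([.5835,-.0132]);th=.354;o=down(-th-np.pi/2)
robot.move_l(tcp(c,th,0,-.131+.082,-.028),feed=.05);st("end")
robot.move_l(tcp(c,th,0,-.131+.06,-.028),feed=.12)
robot.move_l(tcp(c,th,0.03,-.17,.06),feed=.25);st("up")
snap("d",("top","side"))
```

```text
end t 19.37 [ 0.5666 -0.059  -0.028 ] F [0.63 0.84 0.62]
up t 20.39 [ 0.4965 -0.1618  0.0597] F [ 0.38 -0.54 -0.43]
(array([0.61110724, 0.06281023]), np.float32(0.352565), array([240.09809875,  26.17625809]), 0.65)
{'strip_left': ([0.6471, 0.1871], 0.88), 'strip_right': ([0.5729, -0.0453], 0.67)}
```

View pics/d_top.png

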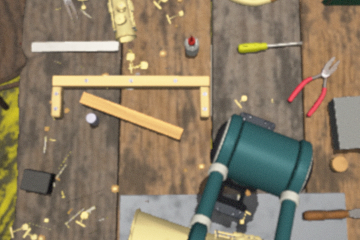

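View pics/d_side.png

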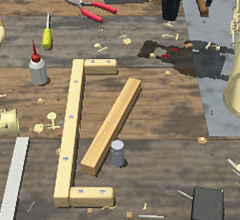

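Run:
```python
from h import *
c=np.array([.6111,.0628]);th=.3526;L=-.024
robot.goto(tcp(c,th,.06,L,.06),down(-th));st("over")
robot.move_l(tcp(c,th,.05,L,-.028),feed=.15);st("down")
robot.move_l(tcp(c,th,.024,L,-.028),feed=.08)
c1=np.array([.662,.060]);th1=0.
for f in(.33,.67,1):
    cc=c+(c1-c)*f;tt=th+(th1-th)*f
    robot.move_l(tcp(cc,tt,.0225,L,-.028),down(-tt),feed=.06); st(f)
snap("e",("top","side"))
```

```text
over t 21.7 [0.5463 0.0608 0.0597] F [-0.24 -0.59  0.53]
down t 22.44 [ 0.5564  0.0572 -0.0276] F [0.47 0.19 0.33]
0.33 t 23.41 [ 0.6001  0.0439 -0.0282] F [-0.44  0.31  0.25]
0.67 t 23.89 [ 0.6197  0.0398 -0.0281] F [ 0.01 -0.33  0.06]
1 t 24.38 [ 0.6392  0.0361 -0.0281] F [0.35 0.17 0.77]
(array([0.65999304, 0.04340234]), np.float32(0.00012243404), array([134.59893799,  19.30249214]), 0.72)
{}
```

View pics/e_top.png

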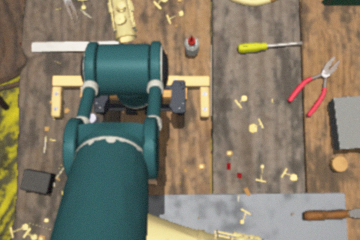

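View pics/e_side.png

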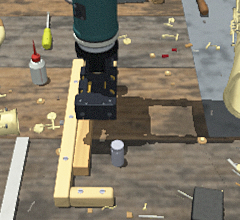

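Run:
```python
from h import *
q=robot.get_state()["tcp_pos"]
def press(y):
    robot.move_l([.632,y,-.028],down(0),feed=.1); robot.pause(.1)
    f0=np.mean([robot.get_state()["ft_force"][0] for _ in range(5)])
    for x in np.arange(.637,.652,.0015):
        robot.move_l([x,y,-.028],feed=.03)
        f=robot.get_state()["ft_force"][0]-f0
        if abs(f)>6: break
    st(f"press {y} {f:.1f} cmd {x:.4f}")
    robot.move_l([.628,y,-.028],feed=.1)
press(.060); press(-.02); press(.10)
robot.move_l([.60,.06,-.028],feed=.15)
robot.move_l([.56,.06,.06],feed=.25)
robot.goto([.50,-.2,.12],down(0)); st()
snap("f",("top","side"))
```

```text
press 0.06 -7.6 cmd 0.6445 t 26.69 [ 0.6415  0.0599 -0.0282] F [-8.53 -0.93  6.82]
press -0.02 -8.9 cmd 0.6445 t 29.62 [ 0.6418 -0.02   -0.0282] F [-8.95 -0.88  7.51]
press 0.1 -9.8 cmd 0.6445 t 32.96 [ 0.6414  0.1    -0.0281] F [-10.16   0.41   7.46]
 t 35.34 [ 0.4998 -0.1991  0.1188] F [ 0.05 -0.55 -0.09]
(array([0.6635976 , 0.05982265]), np.float32(-0.003388355), array([ 25.52641678, 238.96369934]), 0.65)
{'strip_left': ([0.6623, 0.1853], 0.68), 'strip_right': ([0.6701, -0.0525], 0.7)}
```

View pics/f_top.png

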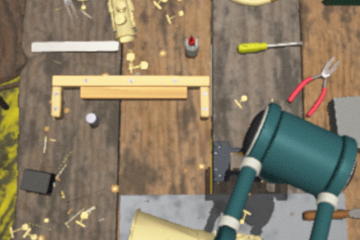

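View pics/f_side.png

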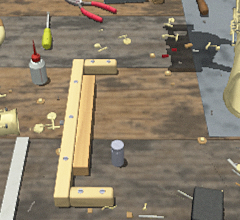

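Run:
```python
from h import *
p=robot.get_image("top")
cv2.imwrite("pics/g.png",cv2.resize(p["image"][205:265,165:340],None,fx=4.5,fy=4.5,interpolation=cv2.INTER_CUBIC))
for n in ["dapping_block","pad_stack","oil_bottle","steel_rule","screwdriver","red_pliers"]:
    m=mask(p,n)
    print(n,m and m["uv"])
m=mask(p,"strip");P,_=cloud(p,m["region"]);P=P[abs(P[:,2]-.024)<.006]
ys=np.arange(-.05,.17,.006);lo=[P[abs(P[:,1]-y)<.003][:,0].min() for y in ys];print("strip front edge fit",np.polyfit(ys,lo,1))
```

```text
dapping_block [157.9, 319.4]
pad_stack None
oil_bottle [313.1, 188.5]
steel_rule None
screwdriver [373.7, 186.5]
red_pliers [443.4, 224.4]
strip front edge fit [-0.00355847  0.65240691]
```

View pics/g.png

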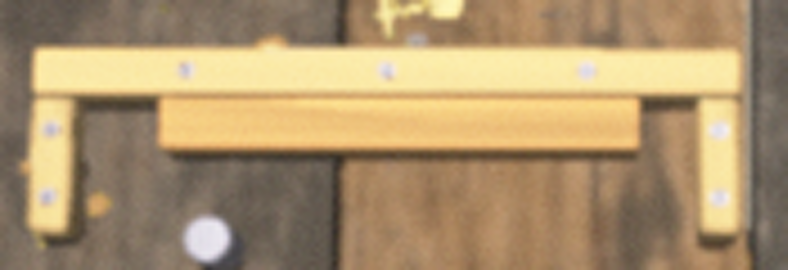

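```bash
python3 -c "
from h import *
st();print(robot.close_job())"
```

```text
t 35.99 [ 0.5    -0.1999  0.1201] F [ 0.92 -0.72  0.89]
the job is handed in; nothing more can be done
None
```

The strip is in the jig behind the post, flush along the back fence. The hand is clear of it, and I handed the job in at 36 s. I pushed it with closed fingertips only: turned and moved it forward, slid its left end in past the post, then swung the right end in and pressed it against the fence at three points.

**Last checks:**
- **Flush:** each press stopped firmly at 8–10 N, all at the same depth (0.6414–0.6418 m). The strip's angle matches the fence to about 0.001 rad, and the top picture shows no gap.
- **Other items:** the block, bottle, screwdriver and pliers were found where they started, to within a few pixels. The network missed the pads and the steel rule in the last picture. By eye they sit at the same pixels as before in the picture just before it.

**What went wrong or disagreed:**
- **Tool length:** the real fingertips sit about 37 mm short of the reported TCP. My first push passed over the strip without touching anything; I measured the offset with the cameras and corrected for it.
- **Strip end points:** the network's points for the strip ends were up to about 10 mm off from the depth measurements, so I used the depth measurements.

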